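Roast a batch of chestnuts in the stirring pot

TASK

Roast a batch of chestnuts: put every chestnut from the small board into the stirring pot, then slide the pot along the hob by its handle, without lifting it, from the small ring to the middle of the large ring. While it stands there, turn the crank on top one full turn, either way, to stir, and then slide the pot back, again without lifting it, to the middle of the small ring and let go. Keep the pot upright and the chestnuts in it, and leave the salt mill, the mug and the teaspoon alone.

Things in the scene. Friction and masses are not known exactly. Their poses are not given: they have to be found in the camera images.
- hob: portable two-ring hob, a dark glass slab on steel, 220 x 340 mm, its top 30 mm above the worktop; fixed. Origin at the centre of its underside (on the worktop), y along its long side, z up. The wall behind it runs roughly parallel to its long side, so over the board a gripper has most room along that direction
- ring_large: large cooking ring, a double circle line (168 and 156 mm diameter) printed on the hob; origin at its centre, on the hob's top. The two rings' centres lie 165 mm apart along the hob's y; which is at which end varies
- ring_small: small resting ring, a single circle line (147 mm diameter) printed on the hob; origin at its centre, on the hob's top. The pot stands here at the start
- pot_center (a point): centre, half-way up, of the loose steel stirring pot: round, open-topped, 140 mm outside diameter, 3 mm wall, 80 mm high, 0.9 kg; on the hob this point is 70 mm and the rim 110 mm above the worktop. Axes: x away from the handle, y along the flat 12 mm wide bridge bar that crosses the mouth level with the rim, z up. This leaves two half-round openings 61 mm deep; the -x one is clear of the crank at the start
- pot_handle (a point): grip point in the middle of the pot's straight black handle: a level bar 22 mm wide and 16 mm high that runs along the pot's -x from the wall, 115 mm long; this point is 140 mm from the pot's axis and 60 mm above its underside, axes as the pot's
- crank_axle (a point): point on the pot's axis at the height of the middle of the crank knob, 122 mm above the pot's underside; axes as the pot's
- crank_knob (a point): middle of the upright wooden crank knob, 22 mm diameter, 40 mm high, which spins freely on its pin; 45 mm from the pot's axis, 122 mm above the pot's underside. The flat crank arm is just below it. At the start it stands on the pot's +x side (away from the handle)
- crank (a joint): turn of the crank in rad, 0 at the start (knob on the pot's +x side), positive anticlockwise from above, free to go about 1.2 turns (7.5 rad) either way; light friction (about 0.7 N at the knob), stays where it is left. A ribbed stirring cone, 44 mm wide and 30 mm high, turns with it in the middle of the pot floor
- board: small light wooden board, 135 x 220 x 12 mm, fixed; origin at the centre of its underside, y along its length. The chestnuts stand on it at the start
- chestnut_1_center (a point): centre, half-way up, of a dark brown chestnut, 32 mm across and 28 mm high with a flat bottom, 18 g; its z points up when it stands. Three to five chestnuts are present
- chestnut_2_center (a point): centre, half-way up, of a dark brown chestnut, 32 mm across and 28 mm high with a flat bottom, 18 g; its z points up when it stands. Three to five chestnuts are present
- chestnut_3_center (a point): centre, half-way up, of a dark brown chestnut, 32 mm across and 28 mm high with a flat bottom, 18 g; its z points up when it stands. Three to five chestnuts are present
- chestnut_4_center (a point): centre, half-way up, of a dark brown chestnut, 32 mm across and 28 mm high with a flat bottom, 18 g; its z points up when it stands. Three to five chestnuts are present
- chestnut_5_center (a point): centre, half-way up, of a dark brown chestnut, 32 mm across and 28 mm high with a flat bottom, 18 g; its z points up when it stands. Three to five chestnuts are present
- salt_mill: salt mill, 44 mm diameter, 90 mm high, to be left alone; origin at the centre of its underside
- mug: spotted mug, 82 mm diameter, 91 mm high, to be left alone; origin at its underside
- teaspoon: teaspoon lying on the worktop, 130 mm long, to be left alone; origin at its underside

How it is judged:
On the way, in this order (a step that is already met when the one before it is completed fails the run):
1. all the chestnuts are in the pot (horizontal distance between each of chestnut_1_center, chestnut_2_center, chestnut_3_center, chestnut_4_center, chestnut_5_center and pot_center below 0.065 m and z of each of chestnut_1_center, chestnut_2_center, chestnut_3_center, chestnut_4_center, chestnut_5_center in the frame of pot_center below 0.032 m), for 0.2 s.
2. the pot stands flat on the large ring, within 22 mm of its middle (horizontal distance between pot_center and ring_large below 0.022 m and height (world z) of pot_center below 0.076 m), for 0.2 s.
3. the crank has been turned a full turn (at least 6.0 rad from its start, either way) with the pot standing on the large ring, within 40 mm of its middle ((value of joint crank above 6 rad or value of joint crank below -6 rad) and horizontal distance between pot_center and ring_large below 0.04 m), for 0.1 s.
4. the pot stands flat on the small ring again, within 22 mm of its middle (horizontal distance between pot_center and ring_small below 0.022 m and height (world z) of pot_center below 0.076 m), for 0.2 s.
At the end, for the whole second after the job is handed in: The pot stands flat and upright on the hob, its middle within 22 mm of the middle of the small ring, with every chestnut in it (centre below the rim) (all of step 1 and all of step 4 and angle between pot_center's own z axis and vertical below 0.06 rad); the robot touches nothing.
It fails at once if the pot is lifted more than 15 mm off the hob (height (world z) of pot_center above 0.085 m).
It fails at once if the pot is tipped more than about 17 degrees (angle between pot_center's own z axis and vertical above 0.3 rad).
It fails at once if the salt mill, mug or teaspoon is moved more than 30 mm (distance of any of salt_mill, mug, teaspoon from where it was at the start of the episode above 0.03 m).
Of chestnut_1, chestnut_2, chestnut_3, chestnut_4, chestnut_5 only 3 to 5 are there at a start; the rules pass over those that are not, and their reading is None.
At some moment in a run one of chestnut_1, chestnut_2, chestnut_3, chestnut_4, chestnut_5, pot may be knocked a few centimetres aside while the robot is not near it.
Once in a run the grip may slacken for a moment while it holds something.
It also fails if it takes over 210 s, if anything falls off the work surface, if the arm or the gripper's body presses on something with over 40 N, if the wrist force passes 120 N, or if a joint passes its speed limit or range.

ROBOT

A 6-joint arm with a two-finger parallel gripper is mounted at the origin on a cart in front of the work surface, level with it; the furniture and walls round the work are solid. World frame = base frame: x ahead of the robot, y to its left, z up, the work surface at z = 0. Lengths are in m, angles in rad, forces in N, time in s.
With the tool pointing down it reaches from about 0.35 to 0.85 m from the base axis. Payload 8.1 kg.
Tool frame: the origin (TCP) lies where the fingers leave the gripper's body, on its centre line; the fingertips stand 84 mm ahead of it and the grasp point (between the pads) lies 65 mm ahead of it; z points along the fingers, y is the line along which they close (so a half turn about z gives the same grasp; the last joint's range is limited). The gripper opens to 93 mm and grips with 3 to 60 N. Pads are 15 mm wide; open, the fingers measure 128 mm over their backs; the gripper's body (75 mm by 188 mm) begins 65 mm behind the grasp point.
Start: joints at [-1.258, 0.13, 1.488, -0, 1.523, -0.085], TCP at [0.232, -0.553, 0.303] pointing down, gripper open.
Joint ranges: [-2.96, 2.96], [-0.89, 2.26], [0.02, 2.5], [-1.34, 4.48], [0, 2.73], [-2.66, 2.66]. Speed limits (rad/s): [2.39, 2.39, 2.79, 3.14, 3.14, 3.14].

INTERFACE

Orientations are given as a rotation vector (axis times angle).
In Python, from plant import robot gives the robot as it stands.
- The arm moves only by the shell command python3 -m jog 'ROWS' [FORCE]. ROWS is text: rows parted by semicolons, each of 5 numbers parted by spaces: the opening, from 0 (shut) to 1 (fully open), then the shift along the tool's x, y, z in m, then the turn about the tool's z in degrees. A call has 1 to 10 rows; each row shifts and turns the commanded pose from where the row before left it, along the tool's axes as they then stand; what a row does not reach is not made up. A row lasts 1/12 s, in which the tool goes at most 41.7 mm and 7.16 degrees, less where a joint would pass 70% of its speed; a pose out of reach is approached as far as the arm can. A call with a gripper value outside its range is refused whole. The fingers move at their own pace and stop on an object; FORCE is the grip in N (left out, the last holds). Time passes only in rows, so rows that do not move let the fingers close. It gives the time, the measured TCP pose, the force, the opening and the grip force at its end, in the units of the state.
- robot.read_state(): the state, without advancing time (a new reading comes with each control period).
- robot.read_camera(name): name is "scene" or "top" or "wrist"; returns a dict with "color" (480x640x3 uint8, red, green, blue), "intrinsics" (3x3 intrinsics, pixels), "pose" (4x4, takes a point from camera to world coordinates); the wrist camera has in their place "tool_from_camera" (4x4, takes a point from camera to tool coordinates, whose origin is the TCP and whose axes are the flange's). Camera axes: x right, y down, z forward; pixel columns grow to the right and rows downward; lengths in m; the calibration is good to about 2 mm. A picture is of the moment at which its call begins: read the wrist's pose just before it. There is no depth.
- robot.close_job(): hands the job in; it is judged then, once.
The state is a dict: "t": time; "q": joint angles; "dq": joint speeds; "joint_torque": joint torques, N m; "tool_pos": TCP position; "orientation": TCP orientation; "force": force on the tool from outside, world axes, zero at the start; "wrist_torque": the same for the moment, N m; "opening": finger opening in m; "gripper_force": force on a finger pad.
Only numpy, scipy, OpenCV 4.12 (cv2) and the standard library are available. Lean on these libraries where they do the work, as an engineer would, in place of code of your own. Each camera call takes 0.05 s, during which the arm holds its last target. There are 200 camera calls.

## Working session

There is one attempt and no reset: what is moved stays moved. The work goes in short steps, Python scripts to look and compute and a shell command to move; the robot and the scene stay as the last step left them, time stands still between calls to the robot, and variables do not carry over. Pictures are saved under pics/ and viewed, at most 14 in all, crops included, and the job is handed in when it is done.

```bash
mkdir -p pics; ls; cat > h.py <<'E'
import numpy as np, cv2
from scipy.spatial.transform import Rotation as R
from plant import robot
def snap(n,f=None):
    s=robot.read_state(); c=robot.read_camera(n)
    if 'pose' in c: P=np.array(c['pose'])
    else:
        T=np.eye(4);T[:3,:3]=R.from_rotvec(s['orientation']).as_matrix();T[:3,3]=s['tool_pos'];P=T@np.array(c['tool_from_camera'])
    if f: cv2.imwrite('pics/'+f,c['color'][:,:,::-1])
    return c['color'],np.array(c['intrinsics']),P
def ray(K,P,uv,z):
    d=P[:3,:3]@np.linalg.inv(K)@np.array([uv[0],uv[1],1.]);o=P[:3,3]
    return o+d*(z-o[2])/d[2]
def proj(K,P,p):
    q=np.linalg.inv(P)@np.append(p,1);q=K@q[:3];return q[:2]/q[2]
E
python3 - <<'E'
from h import *
for n in('top','scene'):
    i,K,P=snap(n,n+'1.png');print(n,K.round(1).tolist(),P.round(3).tolist())
s=robot.read_state();print(s['t'],s['orientation'],s['opening'])
print(R.from_rotvec(s['orientation']).as_matrix().round(3))
E
```

```text
pics
top [[452.4, 0.0, 319.3], [0.0, 452.4, 240.6], [0.0, 0.0, 1.0]] [[-0.021, -0.999, 0.046, 0.429], [-1.0, 0.021, -0.007, -0.148], [0.006, -0.046, -0.999, 1.33], [0.0, 0.0, 0.0, 1.0]]
scene [[494.6, 0.0, 323.3], [0.0, 494.6, 237.7], [0.0, 0.0, 1.0]] [[0.813, -0.397, 0.426, -0.043], [-0.582, -0.527, 0.619, -0.95], [-0.022, -0.751, -0.659, 0.952], [0.0, 0.0, 0.0, 1.0]]
0.1 [-3.07802151e+00 -6.20405931e-01  3.21769309e-04] 0.09283817137450562
[[ 0.922  0.387 -0.001]
 [ 0.387 -0.922  0.002]
 [ 0.    -0.002 -1.   ]]
```

View pics/top1.png

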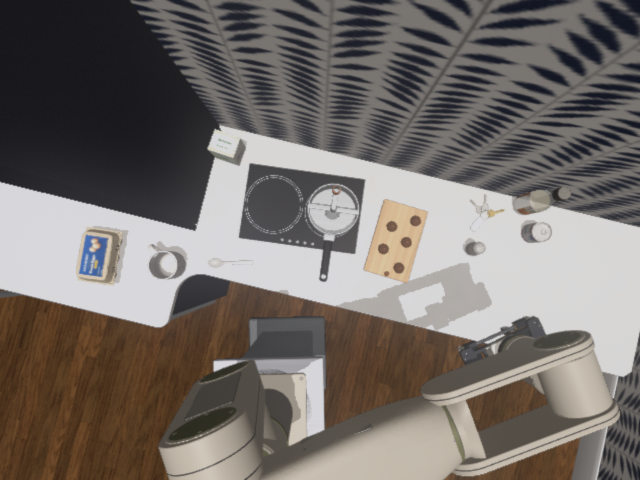

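View pics/scene1.png

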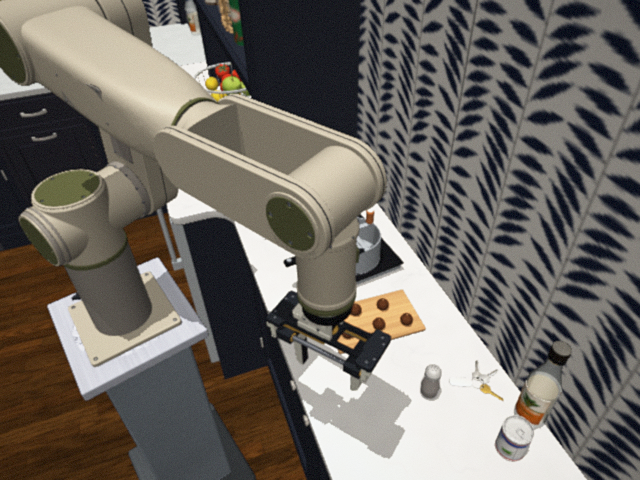

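The top view shows the large ring at about (273,204) and the pot on the small ring at about (332,210), with its handle running down to (324,278). Five chestnuts are on the board, at (415,220), (391,227), (406,242), (383,254) and (399,267). The spoon is at (230,263), the mug at (167,263) and the mill at (475,247).

```bash
python3 - <<'E'
from h import *
i,K,P=snap('top')
cv2.imwrite('pics/crop1.png',cv2.resize(i[150:300,220:440][:,:,::-1],None,fx=3.6,fy=3.6,interpolation=cv2.INTER_CUBIC))
hsv=cv2.cvtColor(i,cv2.COLOR_RGB2HSV)
g=i.astype(int).sum(2)
# board
m=((hsv[...,0]>8)&(hsv[...,0]<25)&(hsv[...,1]>70)&(hsv[...,2]>150)).astype(np.uint8)
m[:150]=0;m[300:]=0;m[:,:355]=0;m[:,440:]=0
m=cv2.morphologyEx(m,cv2.MORPH_OPEN,np.ones((3,3)))
r=cv2.minAreaRect(cv2.findNonZero(m));print('board',r);bx=cv2.boxPoints(r)
bw=np.array([ray(K,P,b,.012)[:2] for b in bx]);print(bw.round(3).tolist(),bw.mean(0))
inb=cv2.fillPoly(np.zeros_like(m),[bx.astype(int)],1)
d=((g<260)&(inb>0)).astype(np.uint8)
n,l,st,c=cv2.connectedComponentsWithStats(d)
for k in range(1,n):
    if st[k,4]>5: print('nut',c[k].round(1),st[k,4],ray(K,P,c[k],.028).round(4))
# hob
h=(g<170).astype(np.uint8);h[:160]=0;h[255:]=0;h[:,:238]=0;h[:,368:]=0
n,l,st,c=cv2.connectedComponentsWithStats(h);k=1+st[1:,4].argmax()
r=cv2.minAreaRect(cv2.findNonZero((l==k).astype(np.uint8)));print('hob',r)
hw=np.array([ray(K,P,b,.03)[:2] for b in cv2.boxPoints(r)]);print(hw.round(3).tolist(),hw.mean(0))
for a,b in zip(hw,np.roll(hw,-1,0)):print(np.linalg.norm(a-b),np.degrees(np.arctan2(*(b-a)[::-1])))
E
```

```text
board ((395.25494384765625, 240.57379150390625), (44.74207305908203, 73.4073486328125), 16.144338607788086)
[[0.402, -0.285], [0.607, -0.35], [0.568, -0.475], [0.364, -0.409]] [ 0.48550123 -0.37989122]Traceback (most recent call last):
  File "<stdin>", line 19, in <module>
ValueError: attempt to get argmax of an empty sequence
```

View pics/crop1.png

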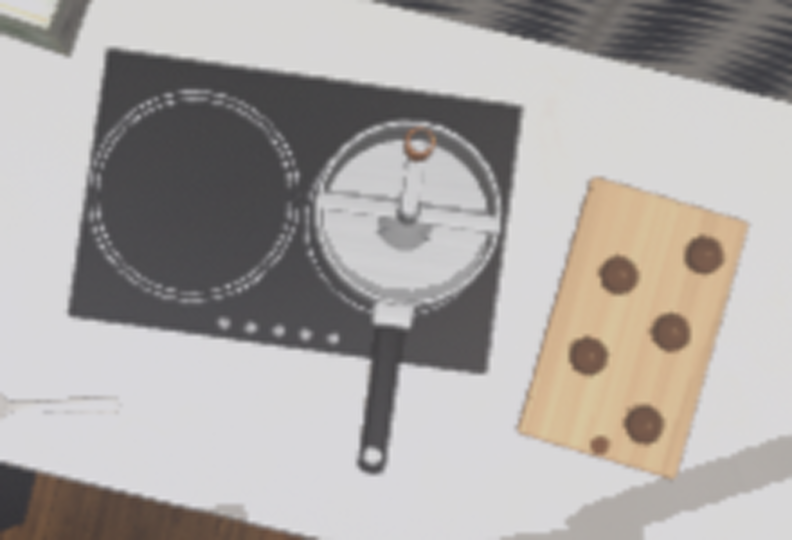

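The crop shows five chestnuts plus a small dark knot on the board at crop (600,445). The pot is centred at about crop (408,215), with the crank knob at (419,143). The handle runs from (392,320) to (372,460).

```bash
cat > det.py <<'E'
from h import *
def fitc(p):
    A=np.c_[2*p,np.ones(len(p))];s=np.linalg.lstsq(A,(p**2).sum(1),rcond=None)[0]
    return s[:2],np.sqrt(s[2]+s[:2]@s[:2])
def nuts(i,K,P,z=.026,box=None):
    hsv=cv2.cvtColor(i,cv2.COLOR_RGB2HSV)
    m=((hsv[...,2]<150)&(hsv[...,1]>60)&((hsv[...,0]<14)|(hsv[...,0]>170))).astype(np.uint8)
    n,l,st,c=cv2.connectedComponentsWithStats(m);o=[]
    for k in range(1,n):
        w=ray(K,P,c[k],z)
        if st[k,4]>25 and .3<w[0]<.65 and -.55<w[1]<.1:o.append((c[k].round(1).tolist(),int(st[k,4]),w[:2].round(4).tolist()))
    return o
def hob(i,K,P):
    v=i.max(2);h=(v<105).astype(np.uint8);h[:160]=0;h[255:]=0;h[:,:236]=0;h[:,370:]=0
    n,l,st,c=cv2.connectedComponentsWithStats(h);k=1+st[1:,4].argmax()
    r=cv2.minAreaRect(cv2.findNonZero(cv2.morphologyEx((l==k).astype(np.uint8),cv2.MORPH_OPEN,np.ones((9,9)))))
    return np.array([ray(K,P,b,.03)[:2] for b in cv2.boxPoints(r)])
E
python3 - <<'E'
from det import *
i,K,P=snap('top')
for n in nuts(i,K,P):print(n)
hw=hob(i,K,P);print(hw.round(4).tolist(),hw.mean(0))
for a,b in zip(hw,np.roll(hw,-1,0)):print(np.linalg.norm(a-b),np.degrees(np.arctan2(*(b-a)[::-1])))
C=lambda u,v:(220+u/3.6-.36,150+v/3.6-.36)
for nm,u,v,z in [('hobA',107,49,.03),('hobB',522,105,.03),('hobC',487,373,.03),('hobD',70,316,.03),('ringL',195,196,.03),('rimcentre',410,213,.11),('knob',419,143,.172),('hnd0',388,335,.098),('hnd1',373,458,.098),('boardnw',593,178,.012),('bne',748,222,.012),('bse',674,477,.012),('bsw',518,432,.012),('mill',0,0,.09)]:
    p=C(u,v) if nm!='mill' else (475,247)
    print(nm,ray(K,P,p,z).round(4))
E
```

```text
([415.2, 220.5], 76, [0.5415, -0.4368])
([391.4, 226.1], 73, [0.5267, -0.3673])
([405.8, 241.8], 78, [0.4803, -0.4077])
([383.0, 248.5], 71, [0.4622, -0.3411])
([398.2, 267.4], 78, [0.4069, -0.3836])
[[0.5035, 0.0731], [0.7168, 0.0404], [0.663, -0.2917], [0.4501, -0.2564]] [ 0.58336325 -0.10864481]
0.21581368663977465 -8.731678262640047
0.3363695228926787 -99.20605324312896
0.2158041856346499 170.58241117774307
0.33378598875448984 80.7945604174219
hobA [0.7173 0.0399 0.03  ]
hobB [ 0.6653 -0.293   0.03  ]
hobC [ 0.4503 -0.2595  0.03  ]
hobD [0.5028 0.0725 0.03  ]
ringL [ 0.597  -0.0289  0.03  ]
rimcentre [ 0.5705 -0.1977  0.11  ]
knob [ 0.6135 -0.2028  0.172 ]
hnd0 [ 0.4795 -0.1794  0.098 ]
hnd1 [ 0.3869 -0.1661  0.098 ]
boardnw [ 0.6075 -0.3513  0.012 ]
bne [ 0.569  -0.4766  0.012 ]
bse [ 0.3634 -0.4101  0.012 ]
bsw [ 0.4024 -0.2849  0.012 ]
mill [ 0.4595 -0.585   0.09  ]
```

```bash
python3 -m jog '0.6 0 0 0 6.34;0.6 0 0 0 6.34;0.6 0 0 0 6.34;0.6 0 0 0 6.34;0.6 0 0 0 6.34;0.6 0 0 0 0;0.6 0 0 0 0' 20
cat >> h.py <<'E'
def to(p,s=None):
    s=s or robot.read_state();M=R.from_rotvec(s['orientation']).as_matrix()
    g=np.array(s['tool_pos'])+.065*M[:,2]
    yaw=np.degrees(np.arctan2(M[1,0],M[0,0]))
    return (M.T@(np.array(p)-g)).round(4),g.round(4),yaw.round(2)
E
python3 -c "
from h import *
print(to((.5415,-.4368,.10)))"
```

```text
t: 0.78
tool_pos: [0.2324, -0.5531, 0.3025]
orientation: [-3.132, 0.239, 0.0]
force: [0.3, 0.0, 0.1]
opening: 0.0567
gripper_force: 0.0
(array([ 0.288 , -0.1616,  0.1375]), array([ 0.2324, -0.553 ,  0.2375]), np.float64(-8.71))
```

```bash
python3 -m jog '0.6 0.032 -0.018 0 0;0.6 0.032 -0.018 0 0;0.6 0.032 -0.018 0 0;0.6 0.032 -0.018 0 0;0.6 0.032 -0.018 0 0;0.6 0.032 -0.018 0 0;0.6 0.032 -0.018 0 0;0.6 0.032 -0.018 0.035 0;0.6 0.032 -0.018 0.035 0;0.6 0 0 0.02 0' >/dev/null;python3 -m jog '0.6 0 0 0 0;0.6 0 0 0 0;0.6 0 0 0 0'
python3 -c "
from det import *
i,K,P=snap('wrist','w1.png')
for n in nuts(i,K,P):print(n)
print(to((.5415,-.4368,.034)))"
```

```text
t: 1.87
tool_pos: [0.5295, -0.4431, 0.2269]
orientation: [3.131, -0.242, 0.002]
force: [-0.3, 0.5, 1.0]
opening: 0.0557
gripper_force: 0.0
([314.1, 217.3], 794, [0.5429, -0.4367])
([241.2, 244.4], 800, [0.5283, -0.3679])
([294.7, 284.6], 697, [0.4819, -0.4082])
([220.9, 306.3], 182, [0.4705, -0.3346])
([284.1, 347.7], 291, [0.4159, -0.3855])
(array([ 0.0102, -0.0089,  0.1289]), array([ 0.5298, -0.4438,  0.1629]), np.float64(-8.9))
```

View pics/w1.png

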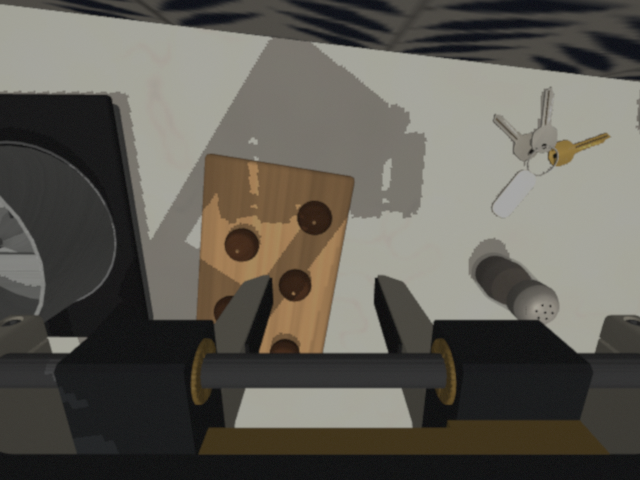

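The wrist view shows all five chestnuts on the board, and the estimates agree with the top view to about 1.5 mm. The first target is the upper right one at (314,217).

```bash
python3 -m jog '0.6 0.011 -0.009 0.03 0;0.6 0 0 0.034 0;0.6 0 0 0.03 0;0.6 0 0 0.02 0;0.6 0 0 0 0;0.6 0 0 0 0' |tail -3
python3 -c "
from h import *
print(to((.5425,-.4368,.034)))"
```

```text
force: [0.3, -0.4, 1.6]
opening: 0.0559
gripper_force: 0.0
(array([0.0012, 0.0008, 0.0132]), array([ 0.5415, -0.4358,  0.0472]), np.float64(-8.95))
```

```bash
python3 -m jog '0.6 0.001 0.001 0.013 0;0.6 0 0 0 0;0.2 0 0 0 0;0.2 0 0 0 0;0.2 0 0 0 0;0.2 0 0 0 0;0.2 0 0 0 0;0.2 0 0 0 0' 20|tail -2; python3 -m jog '0.2 0 0 -0.02 0;0.2 0 0 -0.035 0;0.2 0 0 -0.035 0;0.2 0 0 -0.035 0;0.2 0 0 -0.035 0;0.2 0 0 0 0'
python3 -c "
from h import *
print(to((.535,-.192,.20)),to((.535,-.192,.105)))"
```

```text
opening: 0.0295
gripper_force: 20.0
t: 3.58
tool_pos: [0.5453, -0.4383, 0.2687]
orientation: [3.124, -0.243, 0.017]
force: [1.1, -0.4, 2.4]
opening: 0.0298
gripper_force: 20.0
(array([-0.049 , -0.2423,  0.0013]), array([ 0.546 , -0.4389,  0.2037]), np.float64(-8.89)) (array([-0.0501, -0.243 ,  0.0963]), array([ 0.546 , -0.4389,  0.2037]), np.float64(-8.89))
```

```bash
python3 -m jog '0.2 -0.0062 -0.0303 0 0;0.2 -0.0062 -0.0303 0 0;0.2 -0.0062 -0.0303 0 0;0.2 -0.0062 -0.0303 0 0;0.2 -0.0062 -0.0303 0 0;0.2 -0.0062 -0.0303 0 0;0.2 -0.0062 -0.0303 0 0;0.2 -0.0062 -0.0303 0 0;0.2 0 0 0 0;0.2 0 0 0 0'
python3 -c "
from h import *
i,K,P=snap('wrist','w2.png')
print(to((.535,-.192,.20)))
for a in [(.535,-.192,.11),(.5705,-.198,.11),(.501,-.187,.11),(.6135,-.2028,.172)]:print(proj(K,P,a))"
```

```text
t: 4.42
tool_pos: [0.5315, -0.1877, 0.2583]
orientation: [3.132, -0.24, 0.0]
force: [-0.4, 0.2, 0.4]
opening: 0.0297
gripper_force: 20.0
(array([ 0.0039,  0.0025, -0.0067]), array([ 0.5315, -0.1889,  0.1933]), np.float64(-8.83))
[329.23490328 245.06844514]
[330.22614533 196.36704858]
[329.3308984  287.74920319]
[329.64400151 130.78845159]
```

View pics/w2.png

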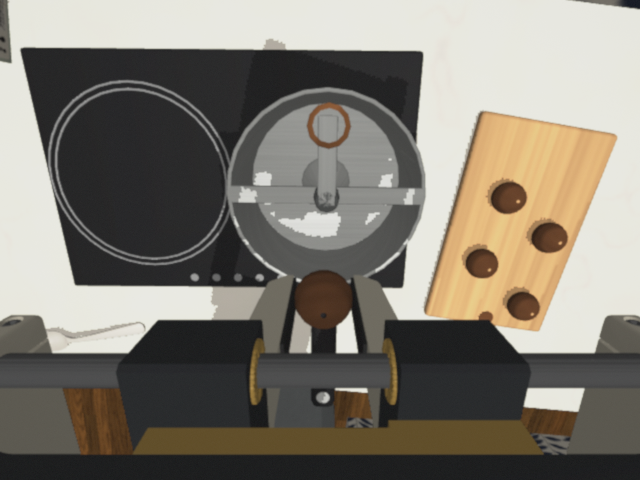

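The wrist view shows the chestnut held at (323,300). The pot is centred at about (327,195), matching the estimate, and the opening on the handle side is clear.

```bash
python3 -m jog '0.2 0.004 0.002 0.03 0;0.2 0 0 0.03 0;0.2 0 0 0.028 0;0.2 0 0 0 0;0.45 0 0 0 0;0.45 0 0 0 0;0.45 0 0 0 0;0.45 0 0 0 0'|tail -3; python3 -m jog '0.45 0 0 -0.035 0;0.45 0 0 -0.035 0;0.45 0 0 -0.03 0;0.6 0.003 0.029 0 0;0.6 0.003 0.029 0 0;0.6 0.003 0.029 0 0;0.6 0.003 0.029 0 0;0.6 0.003 0.029 0 0;0.6 0.003 0.029 0 0;0.6 0 0 0 0' >/dev/null
python3 -m jog '0.6 0 0 0.03 0;0.6 0 0 0.03 0;0.6 0 0 0.03 0;0.6 0 0 0 0;0.6 0 0 0 0'
python3 -c "
from det import *
i,K,P=snap('wrist','w3.png')
for n in nuts(i,K,P):print(n)
print(to((.5275,-.3677,.034)))"
```

```text
force: [-1.1, -0.1, 0.1]
opening: 0.0416
gripper_force: 0.0
t: 6.38
tool_pos: [0.5252, -0.3654, 0.1795]
orientation: [-3.13, 0.243, 0.004]
force: [-0.7, 0.1, 1.5]
opening: 0.0559
gripper_force: 0.0
([326.5, 243.1], 1136, [0.5284, -0.3674])
([391.8, 275.8], 42, [0.4943, -0.4131])
([371.7, 290.7], 139, [0.4841, -0.3964])
([58.2, 290.3], 1210, [0.5224, -0.1537])
([306.3, 322.1], 989, [0.4644, -0.341])
([366.9, 388.6], 34, [0.3916, -0.3818])
(array([0.0013, 0.0012, 0.0828]), array([ 0.5264, -0.3663,  0.1168]), np.float64(-8.89))
```

```bash
python3 -m jog '0.6 0.002 0.001 0.03 0;0.6 0 0 0.03 0;0.6 0 0 0.022 0;0.6 0 0 0 0;0.2 0 0 0 0;0.2 0 0 0 0;0.2 0 0 0 0;0.2 0 0 0 0;0.2 0 0 0 0;0.2 0 0 0 0' 20|tail -2; python3 -m jog '0.2 0 0 -0.02 0;0.2 0 0 -0.035 0;0.2 0 0 -0.035 0;0.2 0 0 -0.035 0;0.2 0 0 -0.035 0;0.2 -0.0034 -0.0291 0 0;0.2 -0.0034 -0.0291 0 0;0.2 -0.0034 -0.0291 0 0;0.2 -0.0034 -0.0291 0 0;0.2 -0.0034 -0.0291 0 0' >/dev/null
python3 -m jog '0.2 -0.0034 -0.0291 0 0;0.2 0 0 0 0;0.2 0 0 0 0'
python3 -c "
from h import *
print(to((.535,-.192,.105)))
i,K,P=snap('top','t2.png')"
```

```text
opening: 0.0295
gripper_force: 20.0
t: 8.35
tool_pos: [0.5348, -0.1907, 0.2587]
orientation: [3.132, -0.24, 0.001]
force: [0.3, 0.0, -0.0]
opening: 0.0296
gripper_force: 20.0
(array([0.0004, 0.0012, 0.0887]), array([ 0.5348, -0.1907,  0.1937]), np.float64(-8.76))
```

```bash
python3 -m jog '0.2 0 0.008 0.03 0;0.2 0 0 0.03 0;0.2 0 0 0.028 0;0.2 0 0 0 0;0.45 0 0 0 0;0.45 0 0 0 0;0.45 0 0 0 0;0.45 0 0 0 0'|tail -3; python3 -m jog '0.45 0 0 -0.035 0;0.45 0 0 -0.035 0;0.45 0 0 -0.03 0;0.6 -0.0028 0.0306 0 0;0.6 -0.0028 0.0306 0 0;0.6 -0.0028 0.0306 0 0;0.6 -0.0028 0.0306 0 0;0.6 -0.0028 0.0306 0 0;0.6 -0.0028 0.0306 0 0;0.6 -0.0028 0.0306 0 0' >/dev/null
python3 -m jog '0.6 0 0 0.03 0;0.6 0 0 0.03 0;0.6 0 0 0.03 0;0.6 0 0 0 0;0.6 0 0 0 0'
python3 -c "
from det import *
i,K,P=snap('wrist','w4.png')
for n in nuts(i,K,P):print(n)
print(to((.481,-.408,.034)))"
```

```text
force: [0.4, -0.2, -0.1]
opening: 0.0415
gripper_force: 0.0
t: 10.32
tool_pos: [0.4802, -0.4079, 0.1797]
orientation: [-3.13, 0.244, 0.004]
force: [-0.3, -0.4, 0.5]
opening: 0.056
gripper_force: 0.0
([324.4, 245.7], 1106, [0.4816, -0.408])
([239.4, 275.3], 691, [0.4679, -0.3395])
([309.0, 334.4], 991, [0.4078, -0.3837])
([274.1, 346.9], 199, [0.4004, -0.3531])
(array([-0.0005, -0.0008,  0.083 ]), array([ 0.4813, -0.4088,  0.117 ]), np.float64(-8.89))
```

```bash
python3 -m jog '0.6 0 -0.001 0.03 0;0.6 0 0 0.03 0;0.6 0 0 0.022 0;0.6 0 0 0 0;0.2 0 0 0 0;0.2 0 0 0 0;0.2 0 0 0 0;0.2 0 0 0 0;0.2 0 0 0 0;0.2 0 0 0 0' 20|tail -2; python3 -m jog '0.2 0 0 -0.02 0;0.2 0 0 -0.035 0;0.2 0 0 -0.035 0;0.2 0 0 -0.035 0;0.2 0 0 -0.035 0;0.2 0.0028 -0.0317 0 0;0.2 0.0028 -0.0317 0 0;0.2 0.0028 -0.0317 0 0;0.2 0.0028 -0.0317 0 0;0.2 0.0028 -0.0317 0 0' >/dev/null
python3 -m jog '0.2 0.0028 -0.0317 0 0;0.2 0.0028 -0.0317 0 0;0.2 0 0 0 0;0.2 0 0 0 0'
python3 -c "
from det import *
print(to((.535,-.192,.105)))
i,K,P=snap('wrist','w5.png')
for n in nuts(i,K,P):print(n)"
```

```text
opening: 0.0296
gripper_force: 20.0
t: 12.37
tool_pos: [0.5351, -0.1899, 0.2587]
orientation: [3.132, -0.239, 0.001]
force: [-1.4, -0.2, -0.8]
opening: 0.0294
gripper_force: 20.0
(array([0.0002, 0.0021, 0.0887]), array([ 0.5351, -0.1899,  0.1937]), np.float64(-8.73))
([325.1, 132.9], 614, [0.6168, -0.2036])
([375.9, 216.8], 451, [0.532, -0.2408])
([314.2, 230.0], 763, [0.528, -0.1792])
([479.0, 266.4], 656, [0.464, -0.3394])
([323.0, 298.5], 2591, [0.4524, -0.1762])
([520.5, 309.1], 639, [0.4079, -0.3822])
([483.3, 318.0], 61, [0.4031, -0.343])
```

View pics/w5.png

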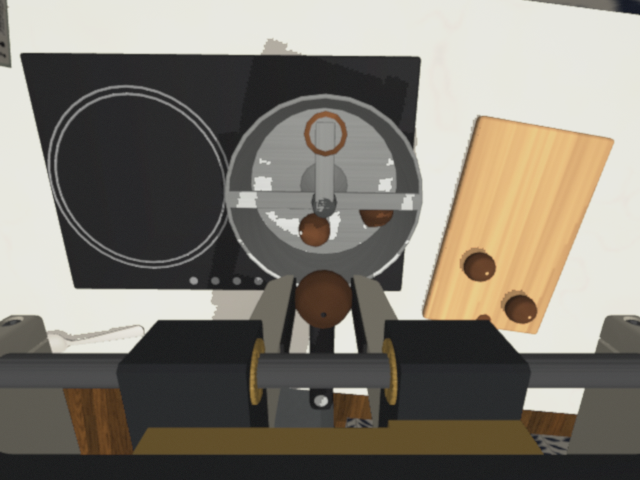

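Two chestnuts are in the pot, at (314,230) and (376,217). The third is held, and two are left on the board.

```bash
python3 -m jog '0.2 0 -0.008 0.03 0;0.2 0 0 0.03 0;0.2 0 0 0.028 0;0.2 0 0 0 0;0.45 0 0 0 0;0.45 0 0 0 0;0.45 0 0 0 0;0.45 0 0 0 0'|tail -3; python3 -m jog '0.45 0 0 -0.035 0;0.45 0 0 -0.035 0;0.45 0 0 -0.03 0;0.6 -0.008 0.028 0 0;0.6 -0.008 0.028 0 0;0.6 -0.008 0.028 0 0;0.6 -0.008 0.028 0 0;0.6 -0.008 0.028 0 0;0.6 -0.008 0.028 0 0;0.6 0 0 0 0' >/dev/null
python3 -m jog '0.6 0 0 0.03 0;0.6 0 0 0.03 0;0.6 0 0 0.03 0;0.6 0 0 0 0;0.6 0 0 0 0'
python3 -c "
from det import *
i,K,P=snap('wrist','w6.png')
for n in nuts(i,K,P):print(n)
print(to((.4635,-.340,.034)))"
```

```text
force: [0.3, -1.1, -0.5]
opening: 0.0418
gripper_force: 0.0
t: 14.33
tool_pos: [0.462, -0.3411, 0.1797]
orientation: [-3.13, 0.243, 0.004]
force: [0.1, 0.1, 1.3]
opening: 0.0559
gripper_force: 0.0
([78.6, 187.9], 2115, [0.5335, -0.175])
([323.8, 245.2], 1131, [0.4638, -0.3409])
([373.0, 304.6], 122, [0.4086, -0.3717])
([346.6, 318.5], 217, [0.3993, -0.3493])
(array([ 0.    , -0.0021,  0.0828]), array([ 0.4631, -0.342 ,  0.1168]), np.float64(-8.89))
```

```bash
python3 -m jog '0.6 0 -0.001 0.03 0;0.6 0 0 0.03 0;0.6 0 0 0.022 0;0.6 0 0 0 0;0.2 0 0 0 0;0.2 0 0 0 0;0.2 0 0 0 0;0.2 0 0 0 0;0.2 0 0 0 0;0.2 0 0 0 0' 20|tail -2; python3 -m jog '0.2 0 0 -0.02 0;0.2 0 0 -0.035 0;0.2 0 0 -0.035 0;0.2 0 0 -0.035 0;0.2 0 0 -0.035 0;0.2 0.0079 -0.0264 0 0;0.2 0.0079 -0.0264 0 0;0.2 0.0079 -0.0264 0 0;0.2 0.0079 -0.0264 0 0;0.2 0.0079 -0.0264 0 0' >/dev/null
python3 -m jog '0.2 0.0079 -0.0264 0 0;0.2 0 0 0 0;0.2 0 0 0 0'
python3 -c "
from det import *
print(to((.535,-.192,.105)))
i,K,P=snap('wrist','w7.png')
for n in nuts(i,K,P):print(n)"
```

```text
opening: 0.0298
gripper_force: 20.0
t: 16.3
tool_pos: [0.5344, -0.1906, 0.2584]
orientation: [3.132, -0.24, 0.0]
force: [-0.5, 0.0, -0.0]
opening: 0.0296
gripper_force: 20.0
(array([0.0008, 0.0013, 0.0884]), array([ 0.5344, -0.1906,  0.1934]), np.float64(-8.75))
([323.3, 131.6], 607, [0.6174, -0.2029])
([347.2, 227.8], 1969, [0.5246, -0.2123])
([323.0, 297.8], 2606, [0.4526, -0.1771])
([519.9, 308.4], 641, [0.4081, -0.3821])
([483.0, 317.9], 67, [0.4026, -0.3432])
```

```bash
python3 -m jog '0.2 0 -0.008 0.03 0;0.2 0 0 0.03 0;0.2 0 0 0.028 0;0.2 0 0 0 0;0.45 0 0 0 0;0.45 0 0 0 0;0.45 0 0 0 0;0.45 0 0 0 0'|tail -3; python3 -m jog '0.45 0 0 -0.035 0;0.45 0 0 -0.035 0;0.45 0 0 -0.03 0;0.6 -0.0138 0.031 0 0;0.6 -0.0138 0.031 0 0;0.6 -0.0138 0.031 0 0;0.6 -0.0138 0.031 0 0;0.6 -0.0138 0.031 0 0;0.6 -0.0138 0.031 0 0;0.6 -0.0138 0.031 0 0' >/dev/null
python3 -m jog '0.6 0 0 0.03 0;0.6 0 0 0.03 0;0.6 0 0 0.03 0;0.6 0 0 0 0;0.6 0 0 0 0'
python3 -c "
from det import *
i,K,P=snap('wrist','w8.png')
for n in nuts(i,K,P):print(n)
print(to((.4075,-.383,.034)))"
```

```text
force: [0.2, -0.5, 1.0]
opening: 0.0415
gripper_force: 0.0
t: 18.27
tool_pos: [0.4057, -0.3828, 0.1799]
orientation: [-3.13, 0.244, 0.003]
force: [-0.6, -0.1, 0.4]
opening: 0.0558
gripper_force: 0.0
([325.3, 244.7], 1087, [0.4077, -0.3838])
([286.3, 264.9], 247, [0.3962, -0.3518])
(array([ 0.0006, -0.0009,  0.0829]), array([ 0.4067, -0.3837,  0.1169]), np.float64(-8.9))
```

```bash
python3 -m jog '0.6 0 0 0.03 0;0.6 0 0 0.03 0;0.6 0 0 0.022 0;0.6 0 0 0 0;0.2 0 0 0 0;0.2 0 0 0 0;0.2 0 0 0 0;0.2 0 0 0 0;0.2 0 0 0 0;0.2 0 0 0 0' 20|tail -2; python3 -m jog '0.2 0 0 -0.02 0;0.2 0 0 -0.035 0;0.2 0 0 -0.035 0;0.2 0 0 -0.035 0;0.2 0 0 -0.035 0;0.2 0.0138 -0.0299 0 0;0.2 0.0138 -0.0299 0 0;0.2 0.0138 -0.0299 0 0;0.2 0.0138 -0.0299 0 0;0.2 0.0138 -0.0299 0 0' >/dev/null
python3 -m jog '0.2 0.0138 -0.0299 0 0;0.2 0.0138 -0.0299 0 0;0.2 0 0 0 0;0.2 0 0 0 0'
python3 -c "
from det import *
print(to((.535,-.192,.105)))
i,K,P=snap('wrist','w9.png')
for n in nuts(i,K,P):print(n)"
```

```text
opening: 0.0299
gripper_force: 20.0
t: 20.32
tool_pos: [0.5347, -0.19, 0.2584]
orientation: [3.132, -0.239, -0.0]
force: [-0.4, 0.1, 0.1]
opening: 0.0297
gripper_force: 20.0
(array([0.0006, 0.0019, 0.0884]), array([ 0.5347, -0.19  ,  0.1934]), np.float64(-8.72))
([324.9, 131.9], 618, [0.6172, -0.2036])
([268.9, 215.7], 383, [0.5485, -0.1379])
([348.0, 228.0], 1951, [0.5245, -0.2125])
([323.1, 296.8], 2613, [0.4539, -0.1767])
([483.5, 317.9], 64, [0.4028, -0.3431])
```

View pics/w9.png

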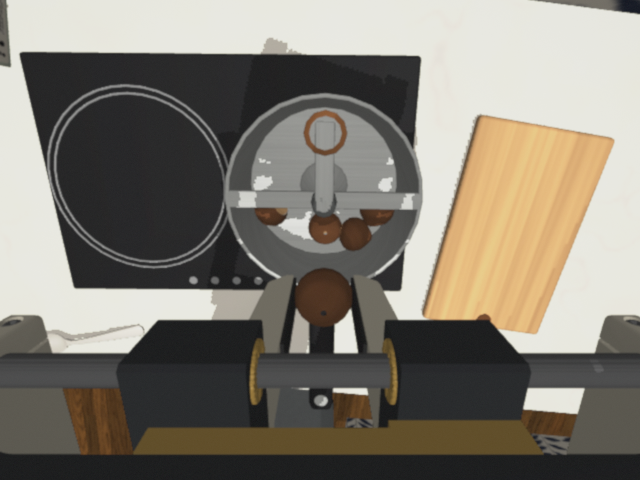

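The view shows four chestnuts in the pot at (270,215), (325,228), (355,234) and (377,215), with the fifth in the gripper. I'll release it on the left side, where there is most room, then move back over the handle.

```bash
python3 -m jog '0.2 0 -0.008 0.03 0;0.2 0 0 0.03 0;0.2 0 0 0.026 0;0.2 0 0 0 0;0.45 0 0 0 0;0.45 0 0 0 0;0.45 0 0 0 0;0.45 0 0 0 0'|tail -3; python3 -m jog '0.45 0 0 -0.035 0;0.45 0 0 -0.035 0;0.45 0 0 -0.03 0;0.6 -0.036 0.002 0 0;0.6 -0.036 0.002 0 0;0.6 -0.036 0.003 0 0;0.6 0 0 0 0;0.6 0 0 0 0;0.6 0 0 0 0'
python3 -c "
from det import *
i,K,P=snap('wrist','w10.png')
for n in nuts(i,K,P):print(n)
j,K2,P2=snap('top','t3.png')
cv2.imwrite('pics/c3.png',cv2.resize(j[170:290,260:380][:,:,::-1],None,fx=4,fy=4,interpolation=cv2.INTER_CUBIC))
cv2.imwrite('pics/m3.png',np.hstack([i[:,:,::-1][:,100:500],cv2.resize(j[170:290,260:360][:,:,::-1],(400,480),interpolation=cv2.INTER_CUBIC)]))
print(to((.432,-.177,.09)),proj(K,P,(.432,-.177,.098)))"
```

```text
force: [0.2, -0.1, 0.4]
opening: 0.0419
gripper_force: 0.0
t: 21.78
tool_pos: [0.4283, -0.1742, 0.2739]
orientation: [3.131, -0.244, 0.005]
force: [0.3, 0.1, -0.2]
opening: 0.0555
gripper_force: 0.0
([263.2, 81.4], 814, [0.5638, -0.1398])
([338.1, 100.0], 3824, [0.5376, -0.205])
([490.0, 224.2], 137, [0.3955, -0.3425])
(array([0.0033, 0.0021, 0.1184]), array([ 0.4288, -0.1743,  0.2084]), np.float64(-8.9)) [326.47819212 234.83842189]
```

View pics/m3.png

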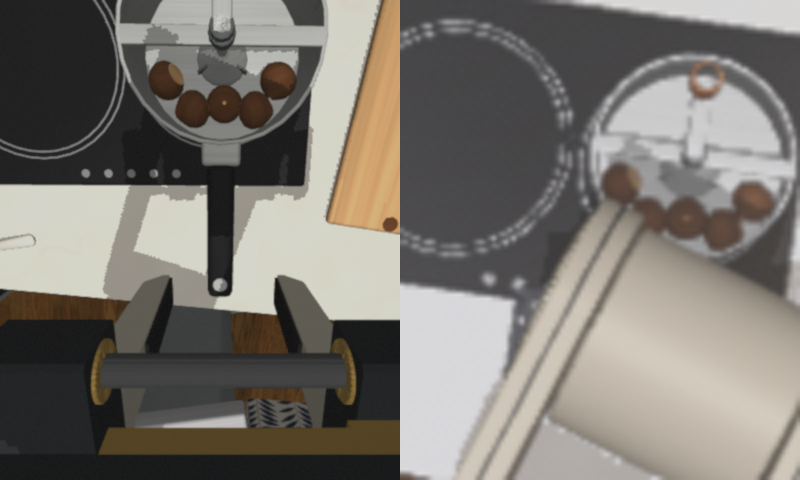

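All five chestnuts are in the pot. The handle lies under the gripper at about full-image column 320, so I can grip it now.

```bash
python3 -m jog '0.6 0.003 0 0.03 0;0.6 0 0 0.03 0;0.6 0 0 0.03 0;0.6 0 0 0.028 0;0.6 0 0 0 0;0.6 0 0 0 0'
python3 -m jog '0.1 0 0 0 0;0.1 0 0 0 0;0.1 0 0 0 0;0.1 0 0 0 0;0.1 0 0 0 0;0.1 0 0 0 0;0.1 0 0 0 0' 55
python3 -c "
from h import *
print(to((.432,-.177,.09)))
i,K,P=snap('wrist','w11.png')"
```

```text
t: 22.38
tool_pos: [0.4302, -0.1738, 0.1531]
orientation: [-3.13, 0.243, 0.006]
force: [0.6, -0.1, 0.5]
opening: 0.0557
gripper_force: 0.0
t: 22.97
tool_pos: [0.4308, -0.1744, 0.155]
orientation: [3.132, -0.244, 0.002]
force: [-0.0, 1.0, 4.7]
opening: 0.0214
gripper_force: 55.0
(array([ 0.0015,  0.0024, -0.    ]), array([ 0.4309, -0.1744,  0.09  ]), np.float64(-8.91))
```

```bash
python3 -m jog '0.1 0 -0.005 0 0;0.1 0 -0.009 0 0;0.1 0 -0.009 0 0;0.1 0 -0.009 0 0;0.1 0 -0.009 0 0;0.1 0 -0.009 0 0;0.1 0 -0.009 0 0;0.1 0 -0.009 0 0;0.1 0 -0.009 0 0;0.1 0 -0.009 0 0'
python3 -m jog '0.1 0 -0.009 0 0;0.1 0 -0.009 0 0;0.1 0 -0.009 0 0;0.1 0 -0.009 0 0;0.1 0 -0.009 0 0;0.1 0 -0.009 0 0;0.1 0 -0.009 0 0;0.1 0 -0.009 0 0;0.1 0 -0.009 0 0;0.1 0 -0.004 0 0' 
python3 -m jog '0.1 0 0 0 0;0.1 0 0 0 0'
python3 -c "
from h import *
i,K,P=snap('wrist','w12.png');j,K,P=snap('top','t4.png');print(to((.4575,-.007,.09)))
cv2.imwrite('pics/m4.png',np.hstack([i[:,:,::-1][:,100:500],cv2.resize(j[150:282,240:350][:,:,::-1],(400,480),interpolation=cv2.INTER_CUBIC)]))"
```

```text
t: 23.85
tool_pos: [0.4442, -0.0902, 0.1548]
orientation: [3.129, -0.246, 0.002]
force: [-0.5, -6.9, 3.2]
opening: 0.0216
gripper_force: 55.3
t: 24.68
tool_pos: [0.4574, -0.0057, 0.1548]
orientation: [3.13, -0.245, 0.002]
force: [-2.5, -7.4, 4.6]
opening: 0.0214
gripper_force: 55.3
t: 24.85
tool_pos: [0.4575, -0.0058, 0.1548]
orientation: [3.131, -0.244, 0.002]
force: [1.0, -4.5, 4.3]
opening: 0.0216
gripper_force: 55.1
(array([ 0.0002,  0.0011, -0.0003]), array([ 0.4575, -0.0059,  0.0897]), np.float64(-8.93))
```

View pics/m4.png

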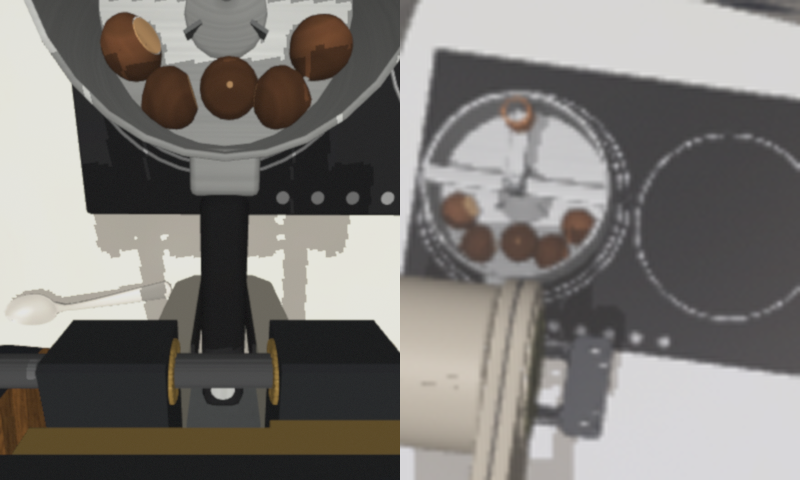

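The pot now sits on the large ring with all five chestnuts in it. In the top crop the rim centre is at about (515,187) and the small ring at about (729,227).

```bash
python3 -c "
from h import *
i,K,P=snap('top')
C=lambda u,v:(240+(u-400)/3.636-.36,150+v/3.636-.36)
p=ray(K,P,C(515,187),.11);print('pot',p,'knob',ray(K,P,C(518,113),.172),'axle',ray(K,P,C(517,190),.11))
h=cv2.HoughCircles(cv2.resize(i[...,1][150:282,240:360],None,fx=4,fy=4,interpolation=cv2.INTER_CUBIC),cv2.HOUGH_GRADIENT,1,20,param1=100,param2=40,minRadius=80,maxRadius=150)
for c in h[0][:8]:
  uv=(240+c[0]/4-.375,150+c[1]/4-.375);print(c,ray(K,P,uv,.03)[:2],ray(K,P,uv,.11)[:2])
"
```

```text
pot [ 0.59502386 -0.02947939  0.11      ] knob [ 0.63924771 -0.03849987  0.172     ] axle [ 0.59274744 -0.03093177  0.11      ]
[127.5 201.5 103. ] [ 0.6090065  -0.02240192] [ 0.59792518 -0.0301542 ]
[144.5 226.5 105.1] [ 0.5906324  -0.03436034] [ 0.58068172 -0.04137676]
[123.5 224.5 120.7] [ 0.59238907 -0.01924851] [ 0.5823303  -0.02719483]
```

```bash
python3 -m jog '0.6 0 0 0 0;0.6 0 0 0 0;0.6 0 0 0 0;0.6 0 0 0 0;0.6 0 0 0 0;0.6 0 0 -0.03 0;0.6 0 0 -0.035 0;0.6 0 0 -0.035 0;0.6 0 0 -0.035 0;0.6 0.015 0 0 0' 30|tail -3
python3 -m jog '0.6 0.034 0 0 0;0.6 0.034 0 0 0;0.6 0.034 0 0 0;0.6 0.034 0 0 0;0.6 0.034 0.002 0 0;0.6 0 0 0 0;0.6 0 0 0 0;0.6 0 0 0 0'
python3 -c "
from h import *
i,K,P=snap('wrist','w13.png');print(to((.6405,-.0367,.157)),proj(K,P,(.6405,-.0367,.172)))"
```

```text
force: [1.0, 0.2, 0.6]
opening: 0.0556
gripper_force: 0.0
t: 26.5
tool_pos: [0.6389, -0.0357, 0.2885]
orientation: [-3.132, 0.244, 0.003]
force: [-0.2, -0.2, 0.7]
opening: 0.0557
gripper_force: 0.0
(array([0.002 , 0.0008, 0.0674]), array([ 0.6387, -0.0356,  0.2244]), np.float64(-8.89)) [325.41753979 264.18358744]
```

View pics/w13.png

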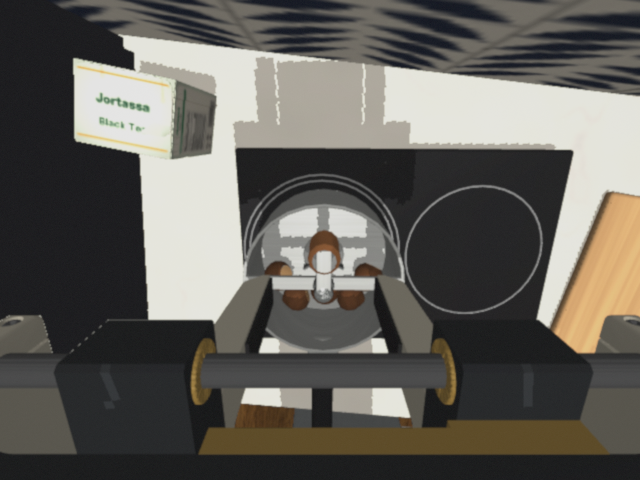

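The picture shows the knob at about (323,250) and the bridge at row 284, with the pot inside the double ring. I'll check these against projections.

```bash
python3 -c "
from h import *
i,K,P=snap('wrist')
c=np.array([.596,-.0297,0]);x=np.array([.988,-.155,0]);y=np.array([.155,.988,0])
for n,o,z in [('bridge',0*x,.11),('br+',.067*y,.11),('br-',-.067*y,.11),('rimfar',.07*x,.11),('rimnear',-.07*x,.11),('knobtop',.045*x,.172),('knobbot',.045*x,.132)]:
  print(n,proj(K,P,c+o+[0,0,z]).round(1))
print(P[:3,3])
cv2.imwrite('pics/z.png',cv2.resize(i[160:360,220:430][:,:,::-1],None,fx=3,fy=3,interpolation=cv2.INTER_CUBIC))"
```

```text
bridge [324.9 285.2]
br+ [247.4 285.3]
br- [402.5 285.2]
rimfar [325.  205.6]
rimnear [324.8 354.1]
knobtop [325.5 263.6]
knobbot [325.1 243.9]
[ 0.71975207 -0.04764976  0.37094778]
```

View pics/z.png

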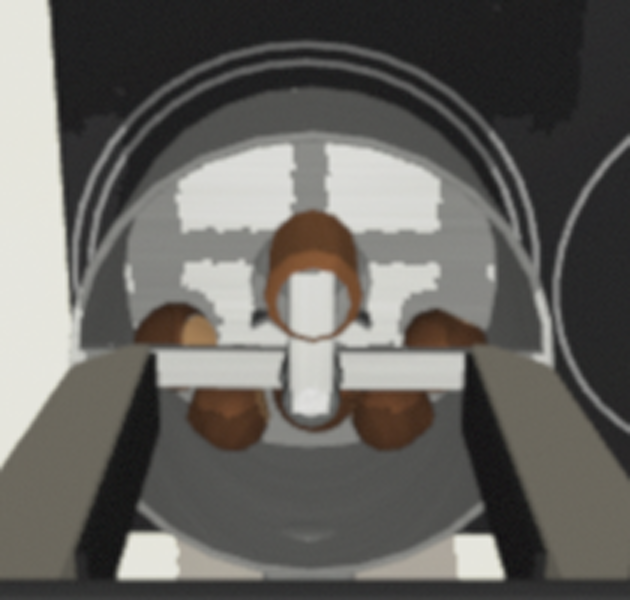

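```bash
python3 -c "
from h import *
i,K,P=snap('wrist');j,K2,P2=snap('top')
print(ray(K,P,(213,150),0),ray(K2,P2,(239.5,165),0))
for z in(.04,.07,.1,.13,.16,.2):print(z,ray(K,P,(173,158),z),ray(K2,P2,(237,160),z))
cv2.imwrite('pics/box.png',cv2.resize(j[110:190,190:290][:,:,::-1],None,fx=6,fy=6,interpolation=cv2.INTER_CUBIC))"
```

```text
[0.72201454 0.07324079 0.        ] [0.71931466 0.07354862 0.        ]
0.04 [0.72046941 0.10074268 0.04      ] [0.72522619 0.07386511 0.04      ]
0.07 [0.7203942  0.08732246 0.07      ] [0.71833584 0.06869682 0.07      ]
0.1 [0.72031899 0.07390225 0.1       ] [0.7114455  0.06352854 0.1       ]
0.13 [0.72024378 0.06048204 0.13      ] [0.70455515 0.05836025 0.13      ]
0.16 [0.72016857 0.04706182 0.16      ] [0.6976648  0.05319196 0.16      ]
0.2 [0.7200683  0.02916821 0.2       ] [0.68847767 0.04630091 0.2       ]
```

View pics/box.png

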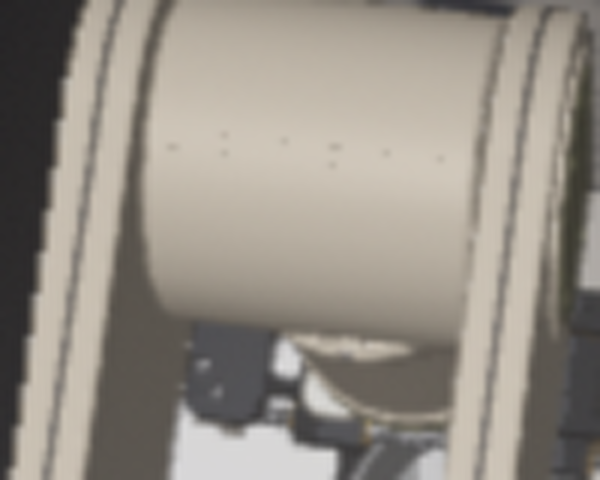

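The arm hides the box in this view. The rays still put it at x ≥ 0.70 and about 0.10 m high, clear of the gripper body at 0.22 m. Next I grip the knob.

```bash
python3 -m jog '0.6 0.003 0.001 0.03 0;0.6 0 0 0.025 0;0.6 0 0 0.012 0;0.6 0 0 0 0;0.1 0 0 0 0;0.1 0 0 0 0;0.1 0 0 0 0;0.1 0 0 0 0;0.1 0 0 0 0;0.1 0 0 0 0' 20
python3 -c "
from h import *
print(to((.6405,-.0367,.157)))
import math
for k in range(0,29):
  a=math.radians(15*k);b=math.radians(15*(k+1));print(k,round(45*(math.cos(b)-math.cos(a)),1),round(-45*(math.sin(b)-math.sin(a)),1))
"
```

```text
t: 27.53
tool_pos: [0.6426, -0.0374, 0.2231]
orientation: [-3.132, 0.244, -0.002]
force: [1.2, -0.2, 4.5]
opening: 0.0217
gripper_force: 20.0
(array([-0.0023, -0.0003,  0.0011]), array([ 0.6427, -0.0374,  0.1581]), np.float64(-8.91))
0 -1.5 -11.6
1 -4.5 -10.9
2 -7.2 -9.3
3 -9.3 -7.2
4 -10.9 -4.5
5 -11.6 -1.5
6 -11.6 1.5
7 -10.9 4.5
8 -9.3 7.2
9 -7.2 9.3
10 -4.5 10.9
11 -1.5 11.6
12 1.5 11.6
13 4.5 10.9
14 7.2 9.3
15 9.3 7.2
16 10.9 4.5
17 11.6 1.5
18 11.6 -1.5
19 10.9 -4.5
20 9.3 -7.2
21 7.2 -9.3
22 4.5 -10.9
23 1.5 -11.6
24 -1.5 -11.6
25 -4.5 -10.9
26 -7.2 -9.3
27 -9.3 -7.2
28 -10.9 -4.5
```

```bash
python3 -m jog '0.1 -0.0015 -0.0116 0 0;0.1 -0.0045 -0.0109 0 0;0.1 -0.0072 -0.0093 0 0;0.1 -0.0093 -0.0072 0 0;0.1 -0.0109 -0.0045 0 0;0.1 -0.0116 -0.0015 0 0;0.1 0 0 0 0'
python3 -c "
from h import *
print(to((.6405,-.0367,.157)))"
```

```text
t: 28.12
tool_pos: [0.6031, 0.0156, 0.223]
orientation: [3.132, -0.241, -0.0]
force: [-1.3, -2.3, 5.0]
opening: 0.0216
gripper_force: 20.0
(array([0.0449, 0.0459, 0.0011]), array([0.6031, 0.0156, 0.158 ]), np.float64(-8.81))
```

Forces are low and the knob is following, so I carry on round.

```bash
python3 -m jog '0.1 -0.0116 0.0015 0 0;0.1 -0.0109 0.0045 0 0;0.1 -0.0093 0.0072 0 0;0.1 -0.0072 0.0093 0 0;0.1 -0.0045 0.0109 0 0;0.1 -0.0015 0.0116 0 0;0.1 0 0 0 0'|tail -3
python3 -m jog '0.1 0.0015 0.0116 0 0;0.1 0.0045 0.0109 0 0;0.1 0.0072 0.0093 0 0;0.1 0.0093 0.0072 0 0;0.1 0.0109 0.0045 0 0;0.1 0.0116 0.0015 0 0;0.1 0 0 0 0'|tail -3
python3 -m jog '0.1 0.0116 -0.0015 0 0;0.1 0.0109 -0.0045 0 0;0.1 0.0093 -0.0072 0 0;0.1 0.0072 -0.0093 0 0;0.1 0.0045 -0.0109 0 0;0.1 0.0015 -0.0116 0 0;0.1 0 0 0 0'
python3 -c "
from h import *
print(to((.6405,-.0367,.157)))
i,K,P=snap('wrist','w14.png')
cv2.imwrite('pics/tw.png',i[:,:,::-1])"
```

```text
force: [2.0, -0.7, 5.7]
opening: 0.0215
gripper_force: 20.0
force: [1.3, 3.7, 10.2]
opening: 0.0217
gripper_force: 20.0
t: 29.87
tool_pos: [0.6429, -0.036, 0.2231]
orientation: [-3.131, 0.242, -0.002]
force: [1.3, 1.0, 8.1]
opening: 0.0216
gripper_force: 20.0
(array([-0.0023,  0.0011,  0.0011]), array([ 0.643 , -0.0359,  0.1581]), np.float64(-8.85))
```

View pics/tw.png

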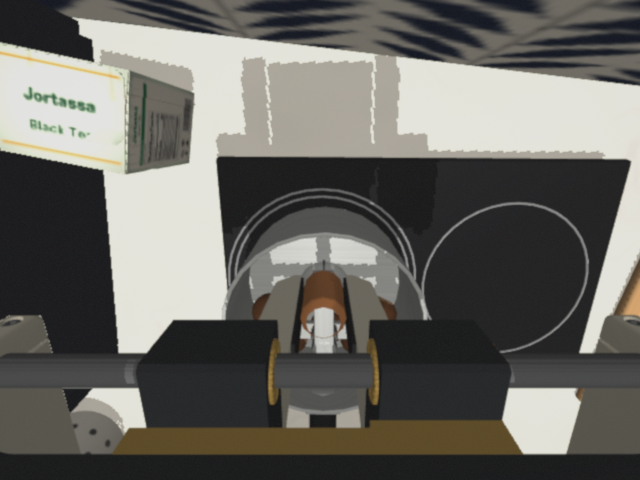

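The knob is still gripped at (322,300), the pot is on the large ring, and the crank has gone a full circle. I'll turn it 15° more for margin, then release and go back over the handle.

```bash
python3 -m jog '0.1 -0.0015 -0.0116 0 0;0.1 0 0 0 0;0.1 0 0 0 0;0.6 0 0 0 0;0.6 0 0 0 0;0.6 0 0 0 0;0.6 0 0 0 0;0.6 0 0 -0.025 0;0.6 0 0 -0.035 0;0.6 0 0 -0.015 0' |tail -3
python3 -m jog '0.6 -0.031 0.002 0 0;0.6 -0.031 0.002 0 0;0.6 -0.031 0.002 0 0;0.6 -0.031 0.002 0 0;0.6 -0.031 0.002 0 0;0.6 -0.031 0.002 0 0;0.6 0 0 0 0;0.6 0 0 0 0;0.6 0 0 0 0'
python3 -c "
from h import *
i,K,P=snap('wrist','w15.png');j,K2,P2=snap('top','t5.png');print(to((.4575,-.007,.09)),proj(K,P,(.4575,-.007,.098)),proj(K,P,(.596,-.0297,.11)))
cv2.imwrite('pics/m5.png',np.hstack([i[:,:,::-1][:,100:500],cv2.resize(j[150:282,240:350][:,:,::-1],(400,480),interpolation=cv2.INTER_CUBIC)]))"
```

```text
force: [0.6, 0.2, 1.5]
opening: 0.0551
gripper_force: 0.0
t: 31.5
tool_pos: [0.4573, -0.0089, 0.2975]
orientation: [3.132, -0.244, 0.002]
force: [0.2, 0.1, 0.2]
opening: 0.0559
gripper_force: 0.0
(array([-0.0007, -0.0019,  0.1425]), array([ 0.4578, -0.009 ,  0.2325]), np.float64(-8.92)) [321.82890141 231.15395289] [322.70103571  49.91261579]
```

View pics/m5.png

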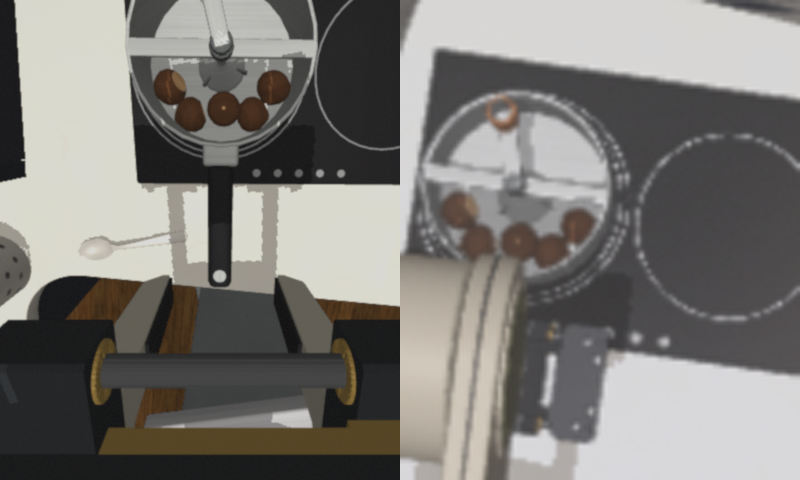

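The crank is now about 15° past its start, so roughly 6.5 rad in all. The pot is still on the large ring with all five chestnuts in it, and the handle is at full-image column 320. I'll measure the small ring while I regrip.

```bash
python3 -m jog '0.6 0 -0.001 0.03 0;0.6 0 0 0.035 0;0.6 0 0 0.035 0;0.6 0 0 0.03 0;0.6 0 0 0.013 0;0.6 0 0 0 0;0.6 0 0 0 0'|tail -3
python3 -m jog '0.1 0 0 0 0;0.1 0 0 0 0;0.1 0 0 0 0;0.1 0 0 0 0;0.1 0 0 0 0;0.1 0 0 0 0;0.1 0 0 0 0' 55
python3 -c "
from det import *
print(to((.4575,-.007,.09)))
i,K,P=snap('top');C=lambda u,v:(240+(u-400)/3.636-.36,150+v/3.636-.36)
print(ray(K,P,C(729,227),.03))
q=proj(K,P,(.5711,-.1915,.03));pts=[]
g=i[...,1].astype(int)
for v in range(180,245):
  for u in range(290,360):
    w=ray(K,P,(u,v),.03)[:2];r=np.linalg.norm(w-[.5711,-.1915])
    if .066<r<.082 and g[v,u]>95 and w[1]<-.125: pts.append(w)
pts=np.array(pts);c,r=fitc(pts)
for _ in range(4):
  d=abs(np.linalg.norm(pts-c,axis=1)-r);pts=pts[d<max(.004,0)];c,r=fitc(pts)
print(len(pts),c,r)"
```

```text
force: [1.0, -0.2, 0.6]
opening: 0.0557
gripper_force: 0.0
t: 32.77
tool_pos: [0.4574, -0.0077, 0.1548]
orientation: [-3.132, 0.244, -0.002]
force: [-0.8, 2.2, 3.6]
opening: 0.0215
gripper_force: 55.0
(array([-0.0001, -0.0007, -0.0002]), array([ 0.4575, -0.0077,  0.0898]), np.float64(-8.9))
[ 0.57057166 -0.19087375  0.03      ]
149 [ 0.57096429 -0.1903219 ] 0.0733869901956967
```

```bash
python3 -m jog '0.1 0 0.005 0 0;0.1 0 0.009 0 0;0.1 0 0.009 0 0;0.1 0 0.009 0 0;0.1 0 0.009 0 0;0.1 0 0.009 0 0;0.1 0 0.009 0 0;0.1 0 0.009 0 0;0.1 0 0.009 0 0;0.1 0 0.009 0 0' |tail -3
python3 -m jog '0.1 0 0.009 0 0;0.1 0 0.009 0 0;0.1 0 0.009 0 0;0.1 0 0.009 0 0;0.1 0 0.009 0 0;0.1 0 0.009 0 0;0.1 0 0.009 0 0;0.1 0 0.009 0 0;0.1 0 0.005 0 0;0.1 0 0 0 0' 
python3 -m jog '0.1 0 0 0 0;0.1 0 0 0 0'|tail -3
python3 -c "
from det import *
print(to((.433,-.169,.09)))
i,K,P=snap('wrist')
for c in [(.571,-.191,.11)]:print(proj(K,P,c))"
```

```text
force: [1.2, 6.8, 3.9]
opening: 0.0213
gripper_force: 55.4
t: 34.48
tool_pos: [0.4321, -0.169, 0.1546]
orientation: [-3.131, 0.243, -0.002]
force: [2.2, 3.2, 4.0]
opening: 0.0214
gripper_force: 55.2
force: [2.3, 2.7, 4.7]
opening: 0.0218
gripper_force: 55.1
(array([ 0.0007,  0.0001, -0.0004]), array([ 0.4323, -0.1688,  0.0896]), np.float64(-8.9))
[326.66799046 -62.44119473]
```

Next I release, lift, back off and measure the pot against the small ring.

```bash
python3 -m jog '0.6 0 0 0 0;0.6 0 0 0 0;0.6 0 0 0 0;0.6 0 0 0 0;0.6 0 0 0 0;0.6 0 0 -0.03 0;0.6 0 0 -0.035 0;0.6 0 0 -0.035 0;0.6 0 0 -0.035 0;0.6 0 0 -0.02 0' 20|tail -3
python3 -m jog '0.6 0 0.035 0 0;0.6 0 0.035 0 0;0.6 0 0.035 0 0;0.6 0 0.035 0 0;0.6 0 0.035 0 0;0.6 0 0.035 0 0;0.6 0 0.035 0 0;0.6 0 0 0 0;0.6 0 0 0 0;0.6 0 0 0 0'
python3 -c "
from det import *
i,K,P=snap('top','t6.png')
for n in nuts(i,K,P,.044):print(n, np.linalg.norm(np.array(n[2])-[.571,-.191]))
sub=cv2.resize(i[...,1][160:265,285:380],None,fx=4,fy=4,interpolation=cv2.INTER_CUBIC)
h=cv2.HoughCircles(sub,cv2.HOUGH_GRADIENT,1,5,param1=100,param2=35,minRadius=90,maxRadius=110)
for c in (h[0][:6] if h is not None else []):
  uv=(285+c[0]/4-.375,160+c[1]/4-.375);w=ray(K,P,uv,.11);print(c,'z.03',ray(K,P,uv,.03)[:2].round(4),'rim',w[:2].round(4),'R',c[2]/4*(1.33-.11)/452)
# handle axis from dark pixels
m=(i.max(2)<70);pts=[]
for v in range(243,285):
  for u in range(305,345):
    w=ray(K,P,(u,v),.098)
    if m[v,u] and .37<w[0]<.49: pts.append(w[:2])
p=np.float32(pts);vx,vy,x0,y0=cv2.fitLine(p,cv2.DIST_HUBER,0,.01,.01).ravel();print('handle',len(p),vx,vy,x0,y0,'centre line y at x=.571:',y0+vy/vx*(.571-x0))
print('far end x min',p[:,0].min())"
```

```text
force: [0.3, 0.5, 0.5]
opening: 0.0557
gripper_force: 0.0
t: 36.37
tool_pos: [0.3937, -0.4106, 0.3087]
orientation: [-3.131, 0.245, 0.001]
force: [-0.5, 0.2, 0.6]
opening: 0.0557
gripper_force: 0.0
([312.0, 215.5], 53, [0.5603, -0.1385]) 0.05357928704266227
([332.9, 223.3], 257, [0.5367, -0.1977]) 0.03494824745248321
[183.5 193.5 102.8] z.03 [ 0.5823 -0.1922] rim [ 0.5729 -0.1895] R 0.06936726
[185.5 198.5 101.7] z.03 [ 0.5787 -0.1936] rim [ 0.5695 -0.1908] R 0.068624996
[178.5 194.5 100.6] z.03 [ 0.5817 -0.1886] rim [ 0.5723 -0.1861] R 0.06788275
[180.5 206.5  92.9] z.03 [ 0.573  -0.1898] rim [ 0.5641 -0.1873] R 0.06268695
[181.5 201.5 105. ] z.03 [ 0.5766 -0.1906] rim [ 0.5675 -0.188 ] R 0.07085177
[187.5 203.5 107.2] z.03 [ 0.575  -0.1949] rim [ 0.5661 -0.1921] R 0.07233628
handle 39 0.8440786 -0.5362195 0.46595392 -0.17497948 centre line y at x=.571: -0.2417123
far end x min 0.44085267
```

The pot rim is within about 2 mm of the small ring's centre. The chestnut pixels in the pot add up to five, and the gripper is clear. Handing in.

```bash
python3 -c "
from plant import robot
print(robot.close_job())"
```

```text
the job is handed in; nothing more can be done
None
```

The job is handed in, with no verdict returned: all five chestnuts went into the pot, it was slid to the large ring, the crank was turned about 6.5 rad, and the pot was slid back to within about 2 mm of the small ring's centre and released.

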